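Empty the spice caddy and heft it

ROBOT

A 6-joint arm with a two-finger parallel gripper is mounted at the origin on the work surface. World frame = base frame: x ahead of the robot, y to its left, z up, the work surface at z = 0. Lengths are in m, angles in degrees, forces in N, time in s.
With the tool pointing down it reaches from about 0.4 to 0.825 m from the base axis. Payload 7 kg.
Tool frame: the origin (TCP) lies at the very end of the fingers, on their centre line; the grasp point (between the pads) lies 19 mm behind it; z points along the fingers, y is the line along which they close (so a half turn about z gives the same grasp; the last joint's range is limited). The gripper opens to 88 mm and grips with 3 to 60 N. Pads are 19 mm wide; open, the fingers measure 130 mm over their backs; the gripper's body (78 mm by 193 mm) begins 47 mm behind the grasp point.
Start: joints at [83.887, 20.546, 0.682, 0, -70.136, -16.507], TCP at [0.26, 0.623, 0.227] pointing down, gripper open.
Joint ranges: [-176.03, 176.03], [-82.01, 121.73], [-58.28, 71.71], [-173.87, 95.51], [-174.79, -0.11], [-173.66, 173.66]. Speed limits (degrees/s): [136.94, 136.94, 172.46, 180, 180, 180].

INTERFACE

Orientations are given as [roll, pitch, yaw] about the fixed x, y, z axes, in that order (R = Rz(yaw) Ry(pitch) Rx(roll)).
In Python, from plant import get_state, capture, close_job, regions_of gives the robot as it stands.
- The arm moves only by the tool jog_arm, never from a script. Its argument "moves" is a list of rows, each a list of 3 entries, a list of its own where there are three numbers: the shift along the tool's x, y, z in cm, then the turn about the tool's z in degrees, then the finger opening in cm, from 0 to 8.76. A call has 1 to 12 rows; each row shifts and turns the commanded pose from where the row before left it, along the tool's axes as they then stand; what a row does not reach is not made up. A row lasts 1/8 s, in which the tool goes at most 62.5 mm and 10.7 degrees, less where a joint would pass 70% of its speed; a pose out of reach is approached as far as the arm can. A call is refused whole if a number of a shift passes 6.25 or a number of a turn 10.7, either way. A call with a gripper value outside its range is refused whole. The fingers move at their own pace and stop on an object; "newtons" is the grip in N (left out, the last holds). Time passes only in rows, so rows that do not move let the fingers close. It gives the time, the measured TCP pose, the force, the opening and the grip force at its end, in the units of the state.
- get_state(): the state, without advancing time (a new reading comes with each control period).
- capture(name): name is "scene" or "top" or "wrist"; returns a dict with "pixels" (480x640x3 uint8, blue, green, red), "mtx" (3x3 intrinsics, pixels), "world_from_camera" (4x4, takes a point from camera to world coordinates); the wrist camera has in their place "hand_eye" (4x4, takes a point from camera to tool coordinates, whose origin is the TCP and whose axes are the flange's). Camera axes: x right, y down, z forward; pixel columns grow to the right and rows downward; lengths in m; the calibration is good to about 2 mm. A picture is of the moment at which its call begins: read the wrist's pose just before it. There is no depth.
- close_job(): hands the job in; it is judged then, once.
Trained networks look in a picture, given as the dict that the camera call returned (one of the last four; its "shot" number tells which), for a name from the list of things; names that differ only in an ending like _2 or _b are one class to them, and where a whole thing is asked for, a point or a joint stands for the part that bears it (a point fixed in the world has none). Each returns a list of dicts, best first, with "confidence" (0 to 1); they miss things now and then, are a little off and sometimes report something else, mostly with a low value. They report only what shows in the picture. A call takes as long as a camera call. They do not tell look-alikes from the thing itself.
- regions_of(picture, thing): "pixels" (480x640 bool, what is visible of it) and "pixel" ([column, row] in pixels, amid what is visible of it).
The state is a dict: "time_s": time; "joints": joint angles; "qd": joint speeds; "joint_torque": joint torques, N m; "tcp_pos": TCP position; "eef_rot": TCP orientation; "contact_force": force on the tool from outside, world axes, zero at the start; "moment": the same for the moment, N m; "gripper_width": finger opening in m; "gripper_force": force on a finger pad.
Only numpy, scipy, OpenCV 4.12 (cv2) and the standard library are available. Lean on these libraries where they do the work, as an engineer would, in place of code of your own. Each camera call takes 0.05 s, during which the arm holds its last target. There are 200 camera calls.

TASK

Tip the caddy over the roasting tray so that the spice tin at one end rolls out, then hold the caddy level and still in the air for a moment to feel by its weight whether a tin is still inside. If one is, set the caddy down upright, let go, take hold of it again and tip it over its other end, until both tins lie in the tray; then stand the empty caddy back on its cork mat and let go. Do not handle the tins with the fingers and do not disturb the other things on the counter.

Things in the scene. Friction and masses are not known exactly. Their poses are not given: they have to be found in the camera images.
- caddy: white enamel two-ended caddy, 0.45 kg empty, bar handle over its middle. Origin: centre of the underside; z up; y along its length; x across, along the bar. 92 mm wide (x), 75 mm high; floor 110 mm long (y), 4 mm thick; both end walls lean out 35 degrees from vertical, so it is 215 mm long at the rim; walls 4 to 5 mm. A middle wall parts it into a +y and a -y pocket, one tin in each at the start
- hood (a point): middle of the top of the caddy's flat hood, 79 mm above the underside; it roofs the middle from y -38 to 38 mm, so each pocket opens only towards its own end and a tin can leave only over its own end
- end1 (a point): middle of the rim of the caddy's +y end wall (y 107.5, z 75 mm in its frame). Tilted about the caddy's x towards this end by clearly more than 55 degrees (75 to 85 is good), tin1 rolls out over this rim while tin2 stays caught by the middle wall and hood
- end2 (a point): the same at the -y end (y -107.5, z 75 mm), for tin2
- bar (a point): middle of the bar handle, 136 mm above its underside (57 mm above the hood). The bar runs along the caddy's x, is octagonal, 24 mm over the flats (two flats upright), and is free over 72 mm between its two posts; it can be gripped from straight above or leaning 45 degrees to either end, on flats each time
- tin1_center (a point): centre of a plain steel spice tin, a cylinder 42 mm in diameter and 72 mm long, full, 0.16 to 0.20 kg, lying along its own x across the caddy in the +y pocket at the start. It rolls
- tin2_center (a point): centre of the second, identical tin, in the -y pocket at the start
- tin1: the first tin (as tin1_center; origin on its skin, 21 mm from the axis)
- tin2: the second tin (as tin2_center; origin on its skin, 21 mm from the axis)
- tray: dark steel roasting tray, open on top, fixed: 270 mm (x) by 250 mm (y), 45 mm high, walls 5 mm. Origin: centre of the underside. To the left or right of the mat
- mat: cork mat, fixed, 190 mm (x) by 210 mm (y), 6 mm thick, on which the caddy stands at the start. Origin: centre of the underside
- canister: bystander: closed blue ceramic canister, 116 mm across, 166 mm high, beyond the middle. Origin: centre of the underside, as for all bystanders
- cruet: bystander: green glass cruet, 68 mm across, 150 mm high, beyond the mat
- stopper: bystander: glass cruet stopper standing on its head, 38 mm across, 60 mm high, on the robot's side of the mat
- bamboo_spatula: bystander: bamboo spatula lying flat, 260 mm long, 8 mm thick, just beyond the tray
- mortar: bystander: stone bowl, 100 mm across, 70 mm high, near the robot in the middle
Not all that is in view belongs to the job. Of the things like the caddy, leave any that is yellow; of the rest the smaller one is meant. Leave any turquoise look-alike of the tin1 alone.

How it is judged (in metres and radians):
On the way, in this order (a step that is already met when the one before it is completed fails the run):
1. one tin has been tipped into the tray (((x of tin1_center in the frame of tray between -0.13 and 0.13 m and y of tin1_center in the frame of tray between -0.12 and 0.12 m and z of tin1_center in the frame of tray between 0 and 0.06 m) or (x of tin2_center in the frame of tray between -0.13 and 0.13 m and y of tin2_center in the frame of tray between -0.12 and 0.12 m and z of tin2_center in the frame of tray between 0 and 0.06 m))), for 0.2 s.
2. with the other tin still in it, the caddy is hefted: held level (within 12 degrees) by the robot, still, underside at least 25 mm above the counter and touching nothing else, for half a second (not ((x of tin1_center in the frame of tray between -0.13 and 0.13 m and y of tin1_center in the frame of tray between -0.12 and 0.12 m and z of tin1_center in the frame of tray between 0 and 0.06 m) and (x of tin2_center in the frame of tray between -0.13 and 0.13 m and y of tin2_center in the frame of tray between -0.12 and 0.12 m and z of tin2_center in the frame of tray between 0 and 0.06 m)) and angle between caddy's own z axis and vertical below 0.21 rad and height (world z) of caddy above 0.025 m and linear speed of caddy below 0.04 m/s and angular speed of caddy below 0.3 rad/s and contact force between caddy and the fingers above 1 N and contact force between caddy and mat below 0.1 N and contact force between caddy and tray below 0.1 N), for 0.5 s.
3. the caddy is set down upright on the counter or its mat and let go (angle between caddy's own z axis and vertical below 0.1 rad and height (world z) of caddy below 0.012 m and contact force between caddy and the fingers below 0.1 N), for 0.2 s.
4. both tins have been tipped into the tray (x of tin1_center in the frame of tray between -0.13 and 0.13 m and y of tin1_center in the frame of tray between -0.12 and 0.12 m and z of tin1_center in the frame of tray between 0 and 0.06 m and x of tin2_center in the frame of tray between -0.13 and 0.13 m and y of tin2_center in the frame of tray between -0.12 and 0.12 m and z of tin2_center in the frame of tray between 0 and 0.06 m), for 0.2 s.
At the end, for the whole second after the job is handed in: Both tins lie in the tray; the empty caddy stands upright (within 6 degrees), at rest and released, on the cork mat, its middle within 60 mm of the mat's middle (any way round) (all of step 3 and all of step 4 and horizontal distance between caddy and mat below 0.06 m and height (world z) of caddy above 0.003 m and linear speed of caddy below 0.03 m/s); the robot touches nothing.
It fails at once if the fingers handle a tin (more than 2 N) (contact force between the fingers and tin1 above 2 N or contact force between the fingers and tin2 above 2 N).
It fails at once if a bystander is moved more than 30 mm (distance of any of canister, cruet, stopper, bamboo_spatula, mortar from where it was at the start of the episode above 0.03 m).
It also fails if it takes over 72 s, if anything falls off the work surface, if the arm or the gripper's body presses on something with over 40 N, if the wrist force passes 120 N, or if a joint passes its speed limit or range.

## Working session

There is one attempt and no reset: what is moved stays moved. The work goes in short steps, Python scripts to look and compute and a tool call to move; the robot and the scene stay as the last step left them, time stands still between calls to the robot, and variables do not carry over. Pictures are saved under pics/ and viewed, at most 10 in all, crops included, and the job is handed in when it is done.

Besides the shell and the picture viewer there is one more tool, called after "Emit:" as name(argument=value, ...) on one line, values as JSON. jog_arm: Moves the arm, as the interface text tells. Its arguments: {"type":"object","properties":{"moves":{"type":"array"},"newtons":{"type":"number"}},"required":["moves"]}

```bash
mkdir -p pics; ls
cat > h.py <<'E'
import numpy as np, cv2
from scipy.spatial.transform import Rotation as R
from plant import get_state, capture, close_job, regions_of
def ray(c,px,T=None):
    T=c["world_from_camera"] if T is None else T
    T=np.array(T); d=T[:3,:3]@np.linalg.inv(np.array(c["mtx"]))@np.array([px[0],px[1],1.]); return T[:3,3],d
def atz(c,px,z,T=None):
    o,d=ray(c,px,T); return o+d*(z-o[2])/d[2]
def proj(c,p,T=None):
    T=np.array(c["world_from_camera"] if T is None else T); q=np.linalg.inv(T)@np.append(p,1); u=np.array(c["mtx"])@q[:3]; return u[:2]/u[2]
E
python3 - <<'E'
from h import *
print(get_state())
for n in("scene","top"):
    c=capture(n); cv2.imwrite(f"pics/{n}0.png",np.array(c["pixels"]))
    print(n,np.round(c["world_from_camera"],3).tolist())
    for t,z in(("caddy",.06),("tray",.02),("mat",.006),("bar",.14),("canister",.1),("cruet",.1),("stopper",.04),("bamboo_spatula",.005),("mortar",.05),("tin1",.04)):
        for r in regions_of(c,t)[:4]: print(t,round(r["confidence"],2),np.round(r["pixel"]),int(r["pixels"].sum()),np.round(atz(c,r["pixel"],z),3))
E
```

```text
pics
{'time_s': 0.0, 'joints': array([ 8.38885869e+01,  2.05905984e+01,  6.34261102e-01, -2.22322104e-02,
       -7.01361744e+01, -1.65068206e+01]), 'qd': array([-0.01970849,  0.22270265, -0.02879823, -0.11624045, -0.00216239,
        0.02498405]), 'joint_torque': array([-1.04899147e-03, -5.82726359e+01,  2.93049645e+01,  6.99740946e+00,
        6.91365130e-03, -1.60767645e-04]), 'tcp_pos': array([0.25942203, 0.62262183, 0.2256292 ]), 'eef_rot': array([ 1.79905362e+02, -6.24970064e-03, -2.26257996e+01]), 'contact_force': array([-0.55022076,  0.39367413, -0.15285944]), 'moment': array([-0.0534309 , -0.01117263, -0.02274891]), 'gripper_force': 0.0, 'gripper_width': 0.08766283334568785}
scene [[-0.447, 0.725, -0.524, 1.048], [0.895, 0.365, -0.258, 0.298], [0.004, -0.584, -0.812, 0.945], [0.0, 0.0, 0.0, 1.0]]
caddy 0.95 [269. 126.] 6387 [ 0.222 -0.274  0.06 ]
caddy 0.86 [397. 289.] 5710 [0.529 0.209 0.06 ]
caddy 0.6 [516. 232.] 3373 [0.274 0.393 0.06 ]
tray 0.89 [198. 235.] 12158 [ 0.579 -0.258  0.02 ]
mat 0.96 [376. 321.] 2687 [0.589 0.192 0.006]
mat 0.46 [396. 288.] 5475 [0.495 0.2   0
[... 902 characters left out ...]
.159 0.06 ]
tray 0.7 [446. 206.] 13531 [ 0.574 -0.256  0.02 ]
mat 0.82 [251. 256.] 3763 [0.474 0.194 0.006]
bar 0.95 [160. 350.] 5073 [0.274 0.367 0.14 ]
bar 0.9 [465. 359.] 9214 [ 0.24  -0.256  0.14 ]
bar 0.89 [236. 234.] 3997 [0.51  0.207 0.14 ]
canister 0.94 [330. 122.] 2788 [0.756 0.003 0.1  ]
cruet 0.84 [252. 162.] 881 [0.672 0.177 0.1  ]
stopper 0.74 [230. 288.] 203 [0.401 0.238 0.04 ]
bamboo_spatula 0.57 [427. 134.] 1262 [ 0.75  -0.225  0.005]
mortar 0.81 [338. 267.] 1619 [ 0.44  -0.005  0.05 ]
mortar 0.43 [446. 207.] 13507 [ 0.568 -0.251  0.05 ]
tin1 0.73 [163. 253.] 648 [0.482 0.388 0.04 ]
tin1 0.71 [266. 235.] 318 [0.517 0.154 0.04 ]
tin1 0.4 [338. 266.] 1607 [ 0.442 -0.005  0.04 ]
```

Emit:
jog_arm(moves=[[[0,0,0],[0,0,0],8.76]])

```text
validation failed for argument at $.mo...
```

View images.

View pics/scene0.png

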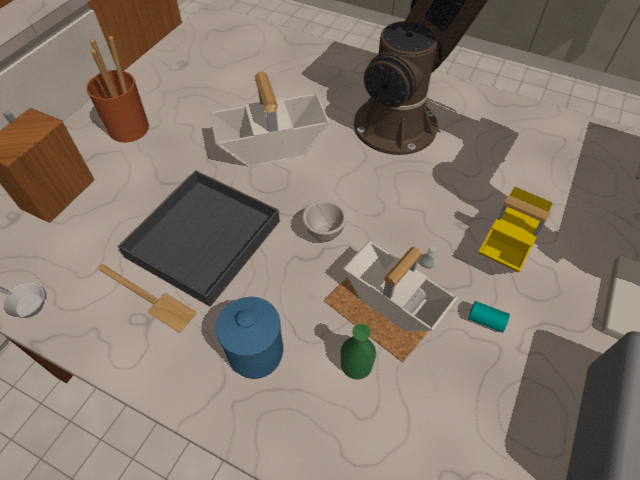

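View pics/top0.png

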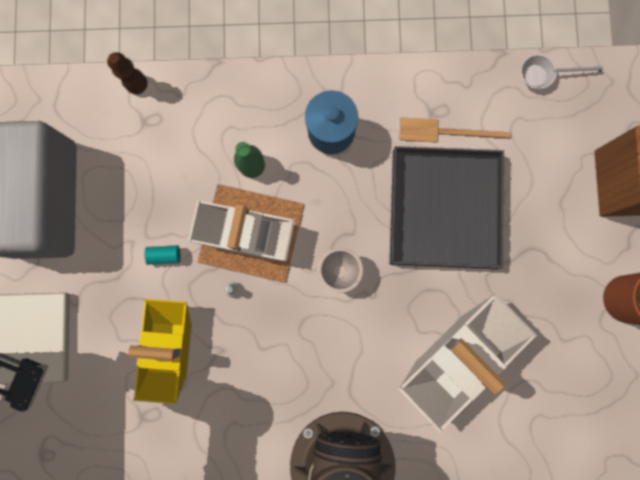

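Emit:
jog_arm(moves=[[[0,0,0],0,8.76]])

```text
time_s: 1.23
tcp_pos: [0.2596, 0.623, 0.2266]
eef_rot: [180.0, 0.0, -22.6]
contact_force: [0.5, -0.8, -0.5]
gripper_width: 0.0878
gripper_force: 0.0
```

Candidates for the caddy in the scene view: large white at (269,126), small white on the mat at (397,289) and yellow at (516,232). I choose the small white one on the mat. The turquoise tin at (490,317) is left alone.

The tool can only be turned about its own z, so next I test what happens at the edge of the reach.

Emit:
jog_arm(moves=[[[0,0,-6],0,8.76],[[0,0,-6],0,8.76],[[0,-6,0],0,8.76],[[0,-6,0],0,8.76],[[0,-6,0],0,8.76],[[0,-6,0],0,8.76]])

```text
time_s: 1.98
tcp_pos: [0.3483, 0.8368, 0.3473]
eef_rot: [180.0, -0.0, -22.6]
contact_force: [0.2, 2.7, 1.2]
gripper_width: 0.0877
gripper_force: 0.0
```

Run:
```python
from h import *
s=get_state(); print(s["joints"],s["eef_rot"],s["tcp_pos"])
```

```text
[ 7.96182728e+01  4.64479850e+01  6.04315114e+01  1.14364175e-03
 -1.03986470e+02 -1.22405495e+01] [ 1.79997359e+02 -1.70857602e-03 -2.26225530e+01] [0.34830226 0.83678309 0.34729847]
```

Emit:
jog_arm(moves=[[[0,-6,0],0,8.76],[[0,-6,0],0,8.76],[[0,-6,0],0,8.76]])

```text
time_s: 2.35
tcp_pos: [0.3822, 0.9175, 0.2994]
eef_rot: [-174.5, -0.7, -22.7]
contact_force: [-1.4, 0.5, 1.0]
gripper_width: 0.0877
gripper_force: 0.0
```

Run:
```python
from h import *
s=get_state(); print(s["joints"],s["eef_rot"],s["tcp_pos"])
```

```text
[  79.1870252    55.38015568   71.5887229     1.78785827 -100.99607101
  -11.38991434] [-174.54461706   -0.65374665  -22.65497481] [0.38219068 0.91746689 0.29943506]
```

Emit:
jog_arm(moves=[[[0,-6,0],0,8.76],[[0,-6,0],0,8.76],[[0,-6,0],0,8.76]])

```text
time_s: 2.72
tcp_pos: [0.4072, 0.9777, 0.2736]
eef_rot: [-167.2, -1.3, -22.8]
contact_force: [0.2, -0.5, -0.8]
gripper_width: 0.0875
gripper_force: 0.0
```

Emit:
jog_arm(moves=[[[0,6,0],0,8.76]])

```text
time_s: 2.85
tcp_pos: [0.395, 0.9532, 0.2553]
eef_rot: [-167.8, -1.4, -22.8]
contact_force: [-0.4, 1.5, -2.4]
gripper_width: 0.0877
gripper_force: 0.0
```

Run:
```python
from h import *
s=get_state(); print(s["joints"],s["eef_rot"],s["tcp_pos"])
```

```text
[ 79.64467749  51.64532127  56.53099623   3.94788022 -83.26458341
 -12.33157462] [-167.80545621   -1.37834731  -22.77006208] [0.39495917 0.95316289 0.25534654]
```

The tool leans when pushed past its reach, and the lean persists. With a 45° lean grip on the bar, a turn of about 180° about tool z tips the caddy by about 90°. So the plan is to lean along the caddy's length, grip, carry it and turn. First I need a close crop to measure the caddy's axis.

Run:
```python
from h import *
a=cv2.imread("pics/scene0.png")[230:360,320:480]; b=cv2.imread("pics/top0.png")[180:290,180:315]
a=cv2.resize(a,None,fx=2.5,fy=2.5,interpolation=cv2.INTER_CUBIC); b=cv2.resize(b,None,fx=2.9,fy=2.9,interpolation=cv2.INTER_CUBIC)
o=np.zeros((330,800,3),np.uint8); o[:a.shape[0],:400]=a; o[:b.shape[0],405:405+b.shape[1]]=b
cv2.imwrite("pics/crop1.png",o); print(a.shape,b.shape)
```

```text
(325, 400, 3) (319, 392, 3)
```

View pics/crop1.png

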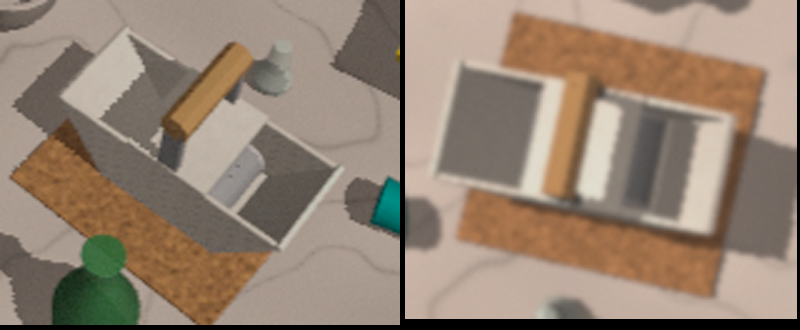

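```bash
cat >> h.py <<'E'
def fitbox(obs, guess, pts):
    # obs: list of (cam dict, {pt index: pixel}); pose x,y,yaw at z=.006
    from scipy.optimize import least_squares
    def f(p):
        r=R.from_euler("z",p[2]).as_matrix(); e=[]
        for c,d in obs:
            for i,px in d.items(): e+=list(proj(c,r@pts[i]+[p[0],p[1],.006])-px)
        return e
    s=least_squares(f,guess); return s.x,np.sqrt(np.mean(np.array(s.fun)**2))
RIM=np.array([[.046,.1075,.075],[-.046,.1075,.075],[-.046,-.1075,.075],[.046,-.1075,.075]])
def lean():
    s=get_state(); M=R.from_euler("xyz",s["eef_rot"],degrees=True).as_matrix(); z=M[:,2]
    return s["tcp_pos"],M,np.degrees(np.arccos(-z[2])),np.degrees(np.arctan2(z[1],z[0])),s
def to(target,M=None):
    p,M0,l,a,s=lean(); d=np.array(target)-p
    return np.round(M0.T@d*100,1)
def rep():
    p,M,l,a,s=lean(); print("tcp",np.round(p,3),"lean",round(l,1),"az",round(a,1),"J",np.round(s["joints"],1)); print("tool x,y,z\n",np.round(M.T,2))
E
python3 - <<'E'
from h import *
S=capture("scene");T=capture("top")
sc=lambda x,y:np.array([x/2.5+320,y/2.5+230]); tp=lambda x,y:np.array([(x-405)/2.9+180,y/2.9+180])
# +y end = left (world +y): scene right-lower end
so={0:sc(280,247),1:sc(340,170),2:sc(128,30),3:sc(62,97)}
to_={0:tp(460,62),1:tp(435,175),2:tp(712,236),3:tp(733,116)}
for o in([(S,so)],[(T,to_)],[(S,so),(T,to_)]):
    x,e=fitbox(o,[.52,.21,-.2],RIM); print(np.round(x[:2],4),np.degrees(x[2]),e)
MAT=np.array([[.095,.105,0],[-.095,.105,0],[-.095,-.105,0],[.095,-.105,0]])
mo={0:tp(512,14),3:tp(764,70),2:tp(714,297),1:tp(457,238)}
x,e=fitbox([(T,mo)],[.52,.21,-.2],MAT);print("mat",np.round(x[:2],4),np.degrees(x[2]),e)
TR=np.array([[.135,.125,.039],[-.135,.125,.039],[-.135,-.125,.039],[.135,-.125,.039]])
tr={0:(393,147),3:(503,151),2:(502,269),1:(390,266)}
x,e=fitbox([(T,tr)],[.57,-.25,0],TR);print("tray",np.round(x[:2],4),np.degrees(x[2]),e)
rep()
E
```

```text
[0.5253 0.21  ] -13.39266531030228 1.0250366629739172
[0.5231 0.2038] -13.224679632865131 0.6638715190254643
[0.5241 0.2072] -13.334985328549038 1.4007641254460144
mat [0.5264 0.193 ] -14.146388615910235 0.7079492502106542
tray [ 0.5669 -0.2543] -3.690992529005513 0.34194963940288
tcp [0.393 0.945 0.258] lean 11.8 az 60.2 J [ 79.7  50.8  55.3   3.9 -83.4 -12.3]
tool x,y,z
 [[ 0.92 -0.39  0.03]
 [-0.37 -0.91 -0.2 ]
 [ 0.1   0.18 -0.98]]
```

Emit:
jog_arm(moves=[[[-5.3,1.9,-1.8],0,8.76],[[-5.3,1.9,-1.8],0,8.76],[[-5.3,1.9,-1.8],0,8.76],[[-5.3,1.9,-1.8],0,8.76],[[-5.3,1.9,-1.8],0,8.76],[[-2.2,-5.5,-0.7],0,8.76],[[-2.2,-5.5,-0.7],0,8.76],[[-2.2,-5.5,-0.7],0,8.76],[[-2.2,-5.5,-0.7],0,8.76],[[-2.2,-5.5,-0.7],0,8.76],[[-2.2,-5.5,-0.7],0,8.76]])

```text
time_s: 4.32
tcp_pos: [0.0891, 1.0932, 0.363]
eef_rot: [-155.8, 0.9, -22.1]
contact_force: [1.0, 0.5, 0.4]
gripper_width: 0.0873
gripper_force: 0.0
```

```bash
python3 -c "
from h import *
rep()"
```

```text
tcp [0.089 1.093 0.363] lean 24.2 az 69.9 J [ 99.3  55.4  71.7  11.7 -85.  -30.3]
tool x,y,z
 [[ 0.93 -0.38 -0.02]
 [-0.35 -0.84 -0.41]
 [ 0.14  0.39 -0.91]]
```

Emit:
jog_arm(moves=[[[-3.1,-5.3,0.4],0,8.76],[[-3.1,-5.3,0.4],0,8.76],[[-3.1,-5.3,0.4],0,8.76],[[-3.1,-5.3,0.6],0,8.76],[[-3.1,-5.3,0.6],0,8.76],[[-3.1,-5.3,0.8],0,8.76],[[-3.1,-5.3,0.8],0,8.76]])

```text
time_s: 5.2
tcp_pos: [0.0141, 1.2123, 0.3963]
eef_rot: [-138.3, 4.7, -19.5]
contact_force: [-0.6, 0.6, -0.6]
gripper_width: 0.0875
gripper_force: 0.0
```

```bash
python3 -c "
from h import *
rep()"
```

```text
tcp [0.014 1.212 0.396] lean 41.9 az 75.7 J [103.6  58.8  71.7  20.  -65.8 -37. ]
tool x,y,z
 [[ 0.94 -0.33 -0.08]
 [-0.3  -0.69 -0.66]
 [ 0.17  0.65 -0.74]]
```

Emit:
jog_arm(moves=[[[0,5,-3],0,4.5],[[0,0,0],-7.6,4.5]])

```text
time_s: 5.45
tcp_pos: [0.0032, 1.1891, 0.3872]
eef_rot: [-138.6, -0.9, -14.1]
contact_force: [0.1, -0.0, 0.8]
gripper_width: 0.073
gripper_force: 0.0
```

```bash
python3 -c "
from h import *
rep(); d=to([.5,.12,.27]); print(d,d/19)"
```

```text
tcp [0.003 1.189 0.387] lean 41.4 az 74.9 J [104.5  52.2  55.8  22.5 -58.2 -34. ]
tool x,y,z
 [[ 0.97 -0.24  0.02]
 [-0.17 -0.73 -0.66]
 [ 0.17  0.64 -0.75]]
[ 74.   77.2 -50.9] [ 3.89473684  4.06315789 -2.67894737]
```

Emit:
jog_arm(moves=[[[3.9,4.06,-2.68],0,4.5],[[3.9,4.06,-2.68],0,4.5],[[3.9,4.06,-2.68],0,4.5],[[3.9,4.06,-2.68],0,4.5],[[3.9,4.06,-2.68],0,4.5],[[3.9,4.06,-2.68],0,4.5],[[3.9,4.06,-2.68],0,4.5],[[3.9,4.06,-2.68],0,4.5],[[3.9,4.06,-2.68],0,4.5]])

```text
time_s: 6.58
tcp_pos: [0.2303, 0.7079, 0.3399]
eef_rot: [-137.8, -0.6, -14.4]
contact_force: [0.9, 0.1, 0.3]
gripper_width: 0.0448
gripper_force: 0.0
```

```bash
python3 -c "
from h import *
rep(); d=to([.5,.12,.27]); print(d,d/10)"
```

```text
tcp [0.23  0.708 0.34 ] lean 42.2 az 75.0 J [ 88.7   2.3 -33.8  36.7 -15.5 -45.1]
tool x,y,z
 [[ 0.97 -0.25  0.01]
 [-0.18 -0.72 -0.67]
 [ 0.17  0.65 -0.74]]
[ 40.6  42.2 -28.3] [ 4.06  4.22 -2.83]
```

Emit:
jog_arm(moves=[[[4.06,4.22,-2.83],0,4.5],[[4.06,4.22,-2.83],0,4.5],[[4.06,4.22,-2.83],0,4.5]])

```text
time_s: 6.95
tcp_pos: [0.3073, 0.5384, 0.3199]
eef_rot: [-137.8, -0.6, -14.3]
contact_force: [2.3, -0.3, 1.2]
gripper_width: 0.0447
gripper_force: 0.0
```

```bash
python3 -c "
from h import *
rep(); d=to([.5,.12,.27]); print(d,d/7)"
```

```text
tcp [0.307 0.538 0.32 ] lean 42.2 az 75.0 J [ 80.2  -8.9 -37.9  10.7 -19.2 -13.1]
tool x,y,z
 [[ 0.97 -0.25  0.01]
 [-0.18 -0.72 -0.67]
 [ 0.17  0.65 -0.74]]
[ 29.   30.1 -20.1] [ 4.14285714  4.3        -2.87142857]
```

Still tracking exactly, so I continue.

Emit:
jog_arm(moves=[[[4.15,4.3,-2.87],0,4.5],[[4.15,4.3,-2.87],0,4.5],[[4.15,4.3,-2.87],0,4.5],[[4.15,4.3,-2.87],0,4.5]])

```text
time_s: 7.45
tcp_pos: [0.4039, 0.3349, 0.2959]
eef_rot: [-138.2, -0.9, -14.6]
contact_force: [1.0, -1.7, -1.0]
gripper_width: 0.0449
gripper_force: 0.0
```

```bash
python3 -c "
from h import *
rep(); d=to([.5,.12,.27]); print(d,d/7)"
```

```text
tcp [0.404 0.335 0.296] lean 41.8 az 74.5 J [ 43.5 -11.2 -25.7 -30.7 -42.2  49.1]
tool x,y,z
 [[ 0.97 -0.25  0.01]
 [-0.18 -0.72 -0.67]
 [ 0.18  0.64 -0.75]]
[ 14.7  15.6 -10.2] [ 2.1         2.22857143 -1.45714286]
```

Emit:
jog_arm(moves=[[[3.68,3.9,-2.55],0,4.5],[[3.68,3.9,-2.55],0,4.5],[[3.68,3.9,-2.55],0,4.5],[[3.68,3.9,-2.55],0,4.5],[[0,0,0],0,4.5],[[0,0,0],0,4.5]])

```text
time_s: 8.2
tcp_pos: [0.499, 0.1203, 0.268]
eef_rot: [-138.5, -0.7, -14.8]
contact_force: [-1.1, 0.0, 0.3]
gripper_width: 0.0452
gripper_force: 0.0
```

Run:
```python
from h import *
rep(); p,M,l,a,s=lean()
c=capture("wrist"); cv2.imwrite("pics/w1.png",np.array(c["pixels"]))
T=np.eye(4);T[:3,:3]=M;T[:3,3]=p; T=T@np.array(c["hand_eye"])
Rz=R.from_euler("z",-13.3,degrees=True).as_matrix()
for q in list(RIM)+[np.array([.036,0,.136]),np.array([-.036,0,.136])]: print(np.round(proj(c,Rz@q+[.524,.207,.006],T)))
print("hand_eye",np.round(c["hand_eye"],3).tolist())
```

```text
tcp [0.499 0.12  0.268] lean 41.5 az 74.4 J [  2.5   1.3 -14.  -43.3 -66.6  88. ]
tool x,y,z
 [[ 0.97 -0.26  0.01]
 [-0.18 -0.73 -0.66]
 [ 0.18  0.64 -0.75]]
[296. 170.]
[297. 241.]
[467. 278.]
[477. 176.]
[332. 187.]
[332. 261.]
hand_eye [[-0.002, -0.962, -0.272, 0.074], [1.0, -0.002, -0.001, -0.001], [0.0, -0.272, 0.962, -0.158], [0.0, 0.0, 0.0, 1.0]]
```

View pics/w1.png

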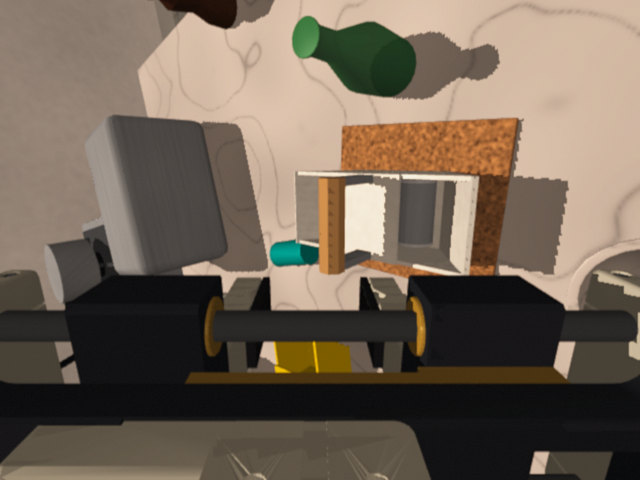

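The wrist view shows the bar at about (332,226) with rim corners at (296,172) and (477,177), all within a few pixels of prediction. The pose is right, so I approach.

```bash
python3 -c "
from h import *
d=to([.509,.153,.205]); print(d); print(to([.527,.217,.130]))
M=lean()[1]; dx=np.array([.973,-.230,0])@M; print(np.degrees(np.arctan2(dx[1],dx[0])))"
```

```text
[0.1 1.7 6.9]
[ 0.1  1.7 17. ]
-0.5612790908145993
```

Emit:
jog_arm(moves=[[[0,0.9,3.5],0,4.5],[[0.1,0.8,3.4],0,4.5],[[0,0,3.4],0,4.5],[[0,0,3.4],0,4.5],[[0,0,3.3],0,4.5],[[0,0,0],0,4.5]])

```text
time_s: 9.0
tcp_pos: [0.5243, 0.2193, 0.1275]
eef_rot: [-138.6, -0.5, -14.5]
contact_force: [0.5, 0.2, 0.7]
gripper_width: 0.0448
gripper_force: 0.0
```

Emit:
jog_arm(moves=[[[0,0,0],0,2.0],[[0,0,0],0,2.0],[[0,0,0],0,2.0],[[0,0,0],0,2.0]], newtons=50)

```text
time_s: 9.5
tcp_pos: [0.5265, 0.2171, 0.1303]
eef_rot: [-138.4, -0.8, -14.7]
contact_force: [-1.0, 2.8, 6.5]
gripper_width: 0.0232
gripper_force: 50.0
```

```bash
python3 -c "
from h import *
rep()"
```

```text
tcp [0.526 0.217 0.13 ] lean 41.6 az 74.4 J [ 12.   12.5 -19.5 -51.4 -48.9  95.6]
tool x,y,z
 [[ 0.97 -0.25  0.01]
 [-0.18 -0.73 -0.66]
 [ 0.18  0.64 -0.75]]
```

Emit:
jog_arm(moves=[[[0,-1.5,-1.7],0,2.0],[[0,-3,-3.4],0,2.0],[[0,-3,-3.4],0,2.0],[[0,-3,-3.4],0,2.0],[[0,0,0],0,2.0]], newtons=60)

```text
time_s: 10.12
tcp_pos: [0.5248, 0.2162, 0.2905]
eef_rot: [-138.5, -1.0, -14.7]
contact_force: [0.1, 1.1, -8.0]
gripper_width: 0.0235
gripper_force: 60.0
```

```bash
python3 -c "
from h import *
rep(); d=to([.563,-.274,.27]); print(d,d/9); print(get_state()['contact_force'])"
```

```text
tcp [0.525 0.216 0.29 ] lean 41.5 az 74.2 J [ 15.3   1.  -12.  -41.  -59.8  76.2]
tool x,y,z
 [[ 0.97 -0.25  0.02]
 [-0.18 -0.73 -0.66]
 [ 0.18  0.64 -0.75]]
[ 16.1  36.3 -29.1] [ 1.78888889  4.03333333 -3.23333333]
[ 0.14597366  1.11208187 -7.9560995 ]
```

Emit:
jog_arm(moves=[[[0.8,1.8,-1.4],0,2.0],[[1.34,3.03,-2.43],0,2.0],[[1.34,3.03,-2.43],0,2.0],[[1.34,3.03,-2.43],0,2.0],[[1.34,3.03,-2.43],0,2.0],[[1.34,3.03,-2.43],0,2.0],[[1.34,3.03,-2.43],0,2.0],[[1.34,3.03,-2.43],0,2.0],[[1.34,3.03,-2.43],0,2.0],[[1.34,3.03,-2.43],0,2.0],[[1.34,3.03,-2.43],0,2.0],[[1.34,3.03,-2.43],0,2.0]])

```text
time_s: 11.62
tcp_pos: [0.5595, -0.2589, 0.2643]
eef_rot: [-138.5, -0.5, -14.8]
contact_force: [1.6, -0.6, -7.7]
gripper_width: 0.023
gripper_force: 60.0
```

Emit:
jog_arm(moves=[[[0.6,1.2,-1.0],0,2.0],[[0,0,0],0,2.0],[[0,0,0],-4,2.0],[[0,0,0],0,2.0]])

```text
time_s: 12.12
tcp_pos: [0.5618, -0.2732, 0.2659]
eef_rot: [-138.6, -3.2, -11.7]
contact_force: [0.4, -0.1, -6.7]
gripper_width: 0.0233
gripper_force: 60.0
```

```bash
python3 -c "
from h import *
rep(); print(to([.563,-.274,.195])); print(get_state()['contact_force'])"
```

```text
tcp [ 0.562 -0.273  0.266] lean 41.5 az 74.6 J [-34.1  25.6  16.6 -39.1 -95.3 114.9]
tool x,y,z
 [[ 0.98 -0.2   0.06]
 [-0.12 -0.74 -0.66]
 [ 0.18  0.64 -0.75]]
[-0.3  4.7  5.3]
[ 0.44261511 -0.1159978  -6.71142432]
```

Emit:
jog_arm(moves=[[[-0.1,2.3,2.6],0,2.0],[[-0.2,2.3,2.6],0,2.0],[[0,0,0],-8,2.0],[[0,0,0],-8,2.0],[[0,0,0],-8,2.0],[[0,0,0],-8,2.0]])

```text
time_s: 12.88
tcp_pos: [0.5628, -0.2737, 0.1969]
eef_rot: [-144.8, -23.5, 14.1]
contact_force: [0.1, 0.4, -7.3]
gripper_width: 0.0232
gripper_force: 60.0
```

```bash
python3 -c "
from h import *
rep(); s=get_state(); print(s['contact_force'],s['moment'],s['gripper_width'])"
```

```text
tcp [ 0.563 -0.274  0.197] lean 41.5 az 74.6 J [-34.   28.7  12.3 -38.9 -89.5 151.7]
tool x,y,z
 [[ 0.89  0.22  0.4 ]
 [ 0.42 -0.74 -0.53]
 [ 0.18  0.64 -0.75]]
[ 0.10976614  0.44919832 -7.32604023] [-4.04191954e+00  1.30537146e+00 -1.30449049e-03] 0.023168085274455394
```

Emit:
jog_arm(moves=[[[0,0,0],10,2.0],[[0,0,0],10,2.0],[[0,0,0],10,2.0],[[0,0,0],10,2.0],[[0,0,0],10,2.0],[[0,0,0],10,2.0],[[0,0,0],10,2.0],[[0,0,0],10,2.0],[[0,0,0],10,2.0],[[0,0,0],10,2.0],[[0,0,0],10,2.0]])

```text
time_s: 14.25
tcp_pos: [0.5632, -0.274, 0.1971]
eef_rot: [-165.8, 39.4, -83.8]
contact_force: [0.0, 0.8, -7.7]
gripper_width: 0.0234
gripper_force: 60.0
```

```bash
python3 -c "
from h import *
rep(); s=get_state(); print(s['contact_force'],s['moment'],s['gripper_width'])
cv2.imwrite('pics/s2.png',np.array(capture('scene')['pixels'])[80:400,60:500])"
```

```text
tcp [ 0.563 -0.274  0.197] lean 41.4 az 74.5 J [-34.   28.7  12.3 -38.9 -89.5  41.1]
tool x,y,z
 [[ 0.08 -0.77 -0.63]
 [-0.98  0.05 -0.19]
 [ 0.18  0.64 -0.75]]
[ 0.00830292  0.78035623 -7.73099796] [-4.2895895   0.80247974 -0.03172588] 0.023429860446238744
```

View pics/s2.png

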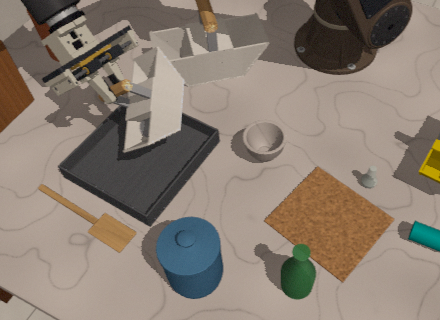

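The caddy is tilted in the air over the tray, held firmly at about crop (160,100), and nothing has spilled. I continue the turn.

Emit:
jog_arm(moves=[[[0,0,0],10,2.0],[[0,0,0],10,2.0],[[0,0,0],10,2.0],[[0,0,0],10,2.0],[[0,0,0],10,2.0],[[0,0,0],10,2.0],[[0,0,0],10,2.0],[[0,0,0],10,2.0],[[0,0,0],10,2.0],[[0,0,0],10,2.0],[[0,0,0],0,2.0],[[0,0,0],0,2.0]])

```text
time_s: 15.8
tcp_pos: [0.5631, -0.2743, 0.1974]
eef_rot: [138.8, 4.8, 170.0]
contact_force: [-0.4, -0.1, -5.8]
gripper_width: 0.0232
gripper_force: 60.0
```

```bash
python3 -c "
from h import *
rep(); s=get_state(); print(s['contact_force'],s['moment'],s['gripper_width'])
c=capture('scene'); cv2.imwrite('pics/s3.png',np.array(c['pixels'])[80:400,60:500])
for r in regions_of(c,'tin1')[:4]: print(r['confidence'],r['pixel'],atz(c,r['pixel'],.03))"
```

```text
tcp [ 0.563 -0.274  0.197] lean 41.4 az 74.5 J [-34.   28.7  12.4 -38.9 -89.5 -58.2]
tool x,y,z
 [[-0.98  0.17 -0.08]
 [ 0.08  0.75  0.66]
 [ 0.18  0.64 -0.75]]
[-0.37665219 -0.06171606 -5.84143183] [-4.03542236  0.87133902  0.00801725] 0.02321162626034003
0.83 [485.4, 314.0] [0.4843531  0.38996855 0.03      ]
0.69 [168.8, 215.2] [ 0.56708989 -0.34805238  0.03      ]
```

View pics/s3.png

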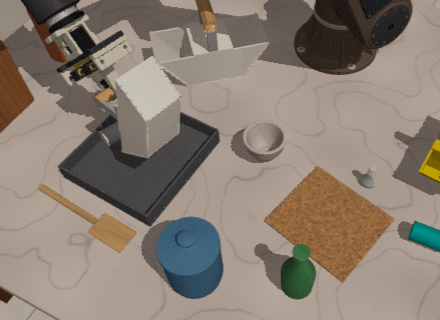

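The tin lies in the tray at about (0.567,-0.348) (crop (109,135)), and the measured weight fell by about 2 N. Now I raise the caddy, turn back to level and heft it.

Emit:
jog_arm(moves=[[[-0.4,3.3,-3.75],0,2.0],[[0,0,0],-10,2.0],[[0,0,0],-10,2.0],[[0,0,0],-10,2.0],[[0,0,0],-10,2.0],[[0,0,0],-10,2.0],[[0,0,0],-10,2.0],[[0,0,0],-10,2.0],[[0,0,0],-10,2.0],[[0,0,0],-10,2.0],[[0,0,0],-10,2.0],[[0,0,0],-10,2.0]])

```text
time_s: 17.4
tcp_pos: [0.5631, -0.2742, 0.2475]
eef_rot: [-157.8, 36.0, -70.7]
contact_force: [-0.2, 0.2, -5.8]
gripper_width: 0.0234
gripper_force: 60.0
```

Emit:
jog_arm(moves=[[[0,0,0],-10,2.0],[[0,0,0],-10,2.0],[[0,0,0],-10,2.0],[[0,0,0],-10,2.0],[[0,0,0],-10,2.0],[[0,0,0],-10,2.0],[[0,0,0],0,2.0]])

```text
time_s: 18.27
tcp_pos: [0.563, -0.2742, 0.2475]
eef_rot: [-138.6, 2.0, -17.7]
contact_force: [-0.8, 0.1, -6.3]
gripper_width: 0.0232
gripper_force: 60.0
```

```bash
python3 -c "
from h import *
rep(); M=lean()[1]; dx=np.array([.967,-.253,.01])@M; print(np.degrees(np.arctan2(dx[1],dx[0])))"
```

```text
tcp [ 0.563 -0.274  0.247] lean 41.5 az 74.5 J [-34.1  26.4  15.4 -39.  -93.7 108.2]
tool x,y,z
 [[ 0.95 -0.3  -0.03]
 [-0.25 -0.71 -0.66]
 [ 0.18  0.64 -0.75]]
-3.982764428064885
```

Emit:
jog_arm(moves=[[[0,0,0],-4,2.0],[[0,0,0],0,2.0],[[0,0,0],0,2.0],[[0,0,0],0,2.0],[[0,0,0],0,2.0],[[0,0,0],0,2.0],[[0,0,0],0,2.0],[[0,0,0],0,2.0]])

```text
time_s: 19.27
tcp_pos: [0.563, -0.2744, 0.2474]
eef_rot: [-138.5, -0.6, -14.7]
contact_force: [0.9, 0.0, -6.0]
gripper_width: 0.023
gripper_force: 60.0
```

```bash
python3 -c "
from h import *
rep(); print(get_state()['contact_force'])
c=capture('scene'); cv2.imwrite('pics/s4.png',cv2.resize(np.array(c['pixels'])[60:310,90:330],None,fx=2.4,fy=2.4))
p=lean()[0]; print(to([.519,.200,.30]))"
```

```text
tcp [ 0.563 -0.274  0.247] lean 41.5 az 74.5 J [-34.1  26.4  15.4 -39.  -93.7 112.2]
tool x,y,z
 [[ 0.97 -0.25  0.01]
 [-0.18 -0.73 -0.66]
 [ 0.18  0.64 -0.75]]
[ 0.8563121   0.03296024 -5.98962365]
[-16.3 -37.2  25.5]
```

View pics/s4.png

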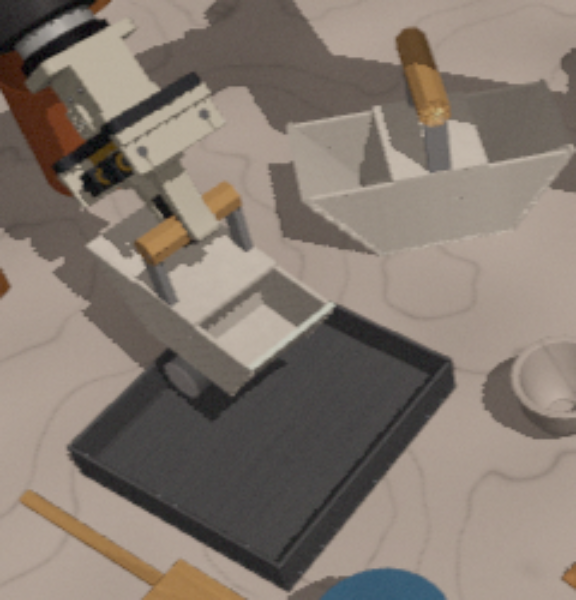

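Run:
```python
from h import *
c=capture("scene"); p,M,_,_,s=lean(); bar=p-.016*M[:,2]
def pred(a,b,i): 
    Rr=R.from_euler("z",-13.3,degrees=True)*R.from_euler("xy",[a,b],degrees=True)
    return [(proj(c,bar+Rr.apply(q-[0,0,.136]))-[90,60])*2.4 for q in RIM[i]]
obs=np.array([[252,373],[332,308],[90,243]]); i=[0,1,3]
from scipy.optimize import least_squares
print(np.round(pred(0,0,i)))
r=least_squares(lambda v:(np.array(pred(v[0],v[1],i))-obs-v[2:4]).ravel(),[0,0,0,0]); print(r.x,r.fun)
```

```text
[[248. 367.]
 [331. 301.]
 [ 83. 242.]]
[-1.44956115  0.30389291 -4.90468243 -5.04588905] [ 0.47835168 -0.09620305  3.69457718 -1.18763807 -4.17294955  1.28386165]
```

```bash
python3 -c "
from h import *
d=to([.5265,.2165,.26]);print(d,d/12); M=lean()[1]; print(np.round(np.array([0,0,-13])@M,2))"
```

```text
[-16.  -35.8  29.7] [-1.33333333 -2.98333333  2.475     ]
[-0.15  8.6   9.74]
```

Emit:
jog_arm(moves=[[[-1.33,-2.98,2.48],0,2.0],[[-1.33,-2.98,2.48],0,2.0],[[-1.33,-2.98,2.48],0,2.0],[[-1.33,-2.98,2.48],0,2.0],[[-1.33,-2.98,2.48],0,2.0],[[-1.33,-2.98,2.48],0,2.0],[[-1.33,-2.98,2.48],0,2.0],[[-1.33,-2.98,2.48],0,2.0],[[-1.33,-2.98,2.48],0,2.0],[[-1.33,-2.98,2.48],0,2.0],[[-1.33,-2.98,2.48],0,2.0],[[-1.33,-2.98,2.48],0,2.0]])

```text
time_s: 20.88
tcp_pos: [0.5259, 0.2172, 0.2594]
eef_rot: [-138.5, -0.6, -14.7]
contact_force: [0.2, -0.2, -5.7]
gripper_width: 0.0232
gripper_force: 60.0
```

Emit:
jog_arm(moves=[[[0,1.7,1.9],0,2.0],[[0,1.7,1.9],0,2.0],[[0,1.7,1.9],0,2.0],[[0,1.7,1.9],0,2.0],[[0,0.9,1.0],0,2.0],[[0,0.5,0.55],0,2.0],[[0,0,0],0,2.0]])

```text
time_s: 21.75
tcp_pos: [0.5281, 0.2147, 0.1364]
eef_rot: [-138.6, -0.6, -14.7]
contact_force: [-0.1, 0.5, -6.0]
gripper_width: 0.0232
gripper_force: 60.0
```

```bash
python3 -c "
from h import *
rep(); print(get_state()['contact_force'])"
```

```text
tcp [0.528 0.215 0.136] lean 41.5 az 74.5 J [ 12.   12.1 -19.1 -50.6 -49.5  94.6]
tool x,y,z
 [[ 0.97 -0.25  0.01]
 [-0.18 -0.73 -0.66]
 [ 0.18  0.64 -0.75]]
[-0.11410698  0.47381606 -5.98901257]
```

Emit:
jog_arm(moves=[[[0,0.26,0.3],0,2.0],[[0,0.13,0.15],0,2.0],[[0,0,0],0,2.0]])

```text
time_s: 22.12
tcp_pos: [0.5284, 0.215, 0.1309]
eef_rot: [-138.5, -0.7, -14.7]
contact_force: [0.5, -0.0, -4.3]
gripper_width: 0.0233
gripper_force: 60.0
```

Emit:
jog_arm(moves=[[[0,0.1,0.11],0,2.0],[[0,0,0],0,2.0],[[0,0,0],0,4.5],[[0,0,0],0,4.5],[[0,0,0],0,4.5],[[0,0,0],0,4.5]])

```text
time_s: 22.88
tcp_pos: [0.5281, 0.2147, 0.1288]
eef_rot: [-138.6, -0.7, -14.7]
contact_force: [-0.4, 0.2, 0.2]
gripper_width: 0.0448
gripper_force: 0.0
```

Emit:
jog_arm(moves=[[[0,0,-2],0,4.5],[[0,0,-4],0,4.5],[[0,0,-5],0,4.5],[[0,0,-6],0,4.5]])

```text
time_s: 23.38
tcp_pos: [0.4969, 0.1049, 0.2579]
eef_rot: [-138.6, -0.6, -14.7]
contact_force: [1.6, -0.7, 0.5]
gripper_width: 0.0447
gripper_force: 0.0
```

```bash
python3 -c "
from h import *
rep(); print(to([.35,-.55,.45]))
c=capture('scene')
for r in regions_of(c,'caddy')[:3]: print(r['confidence'],r['pixel'],atz(c,r['pixel'],.06))
cv2.imwrite('pics/s5.png',np.array(c['pixels']))"
```

```text
tcp [0.497 0.105 0.258] lean 41.4 az 74.6 J [  0.4   2.1 -14.4 -43.6 -67.3  90.5]
tool x,y,z
 [[ 0.97 -0.25  0.01]
 [-0.18 -0.73 -0.66]
 [ 0.18  0.64 -0.75]]
[  2.6  37.6 -58.7]
0.96 [260.8, 130.7] [ 0.24746776 -0.28434512  0.06      ]
0.64 [519.1, 231.4] [0.2692092 0.3977514 0.06     ]
```

```bash
python3 -c "
from h import *
M=lean()[1]
a=np.array([.497,.105,.258])
for b,n in (([.42,-.2,.5],7),([.15,-.5,.58],7),([-.1,-.65,.55],5)):
    d=(np.array(b)-a)@M*100; print(np.round(d/n,2),np.linalg.norm(d/n)); a=np.array(b)
"
```

```text
[ 0.13  1.08 -5.56] 5.669791055430958
[-2.6   3.05 -4.29] 5.878011603268852
[-4.08  3.48 -2.38] 5.861740355901138
```

Emit:
jog_arm(moves=[[[0.13,1.08,-5.56],0,4.5],[[0.13,1.08,-5.56],0,4.5],[[0.13,1.08,-5.56],0,4.5],[[0.13,1.08,-5.56],0,4.5],[[0.13,1.08,-5.56],0,4.5],[[0.13,1.08,-5.56],0,4.5],[[0.13,1.08,-5.56],0,4.5]])

```text
time_s: 24.35
tcp_pos: [0.4226, -0.2008, 0.4999]
eef_rot: [-138.6, -0.7, -14.8]
contact_force: [1.1, -0.7, 0.3]
gripper_width: 0.0447
gripper_force: 0.0
```

Emit:
jog_arm(moves=[[[-2.6,3.05,-4.29],0,4.5],[[-2.6,3.05,-4.29],0,4.5],[[-2.6,3.05,-4.29],0,4.5],[[-2.6,3.05,-4.29],0,4.5],[[-2.6,3.05,-4.29],0,4.5],[[-2.6,3.05,-4.29],0,4.5],[[-2.6,3.05,-4.29],0,4.5]])

```text
time_s: 25.22
tcp_pos: [0.1538, -0.5004, 0.5807]
eef_rot: [-138.6, -0.6, -14.8]
contact_force: [1.6, -1.0, 0.8]
gripper_width: 0.0449
gripper_force: 0.0
```

```bash
python3 -c "
from h import *
rep(); print(to([-.1,-.65,.55]))"
```

```text
tcp [ 0.154 -0.5    0.581] lean 41.4 az 74.5 J [ -73.    26.4   58.1  -45.8 -150.3  113.6]
tool x,y,z
 [[ 0.97 -0.25  0.01]
 [-0.18 -0.73 -0.66]
 [ 0.18  0.64 -0.75]]
[-20.8  17.6 -11.7]
```

Emit:
jog_arm(moves=[[[-4.1,3.5,-2.4],0,4.5],[[-4.1,3.5,-2.4],0,4.5],[[-4.1,3.5,-2.4],0,4.5],[[-4.1,3.5,-2.4],0,4.5],[[0,4.6,-4.1],0,4.5],[[0,4.6,-4.1],0,4.5],[[0,4.6,-4.1],0,4.5],[[0,4.6,-4.1],0,4.5]])

```text
time_s: 26.22
tcp_pos: [-0.091, -0.6789, 0.4372]
eef_rot: [-143.6, -0.3, -14.6]
contact_force: [-0.1, 1.3, -0.2]
gripper_width: 0.045
gripper_force: 0.0
```

```bash
python3 -c "
from h import *
rep(); M=lean()[1]; print(np.round(np.array([-.23,-.97,0])@M*6,1),np.round(np.array([-.22,-.93,.3])@M*6,1))"
```

```text
tcp [-0.091 -0.679  0.437] lean 36.4 az 74.9 J [ -88.    47.2   71.6  -19.3 -148.2  150.1]
tool x,y,z
 [[ 0.97 -0.25  0.01]
 [-0.2  -0.78 -0.59]
 [ 0.15  0.57 -0.8 ]]
[ 0.1  4.8 -3.6] [ 0.1  3.5 -4.9]
```

```bash
python3 -c "
from h import *
M=lean()[1]
for k in range(5): print(np.round(np.array([-.22,-.95,.2])@(M@R.from_euler('z',10*k,degrees=True).as_matrix())*6.1,1).tolist())"
```

```text
[0.2, 4.1, -4.5]
[0.9, 4.0, -4.5]
[1.5, 3.8, -4.5]
[2.2, 3.4, -4.5]
[2.7, 3.0, -4.5]
```

Emit:
jog_arm(moves=[[[0.2,4.1,-4.5],10,4.5],[[0.9,4.0,-4.5],10,4.5],[[1.5,3.8,-4.5],10,4.5],[[2.2,3.4,-4.5],10,4.5],[[2.7,3.0,-4.5],0,4.5],[[2.7,3.0,-4.4],0,4.5],[[2.7,3.0,-4.3],0,4.5]])

```text
time_s: 27.1
tcp_pos: [-0.1346, -0.7629, 0.3686]
eef_rot: [-160.9, 15.9, -51.3]
contact_force: [-0.1, -0.2, 0.0]
gripper_width: 0.0449
gripper_force: 0.0
```

```bash
python3 -c "
from h import *
rep(); M=lean()[1]; print(np.round(np.array([-.23,-.97,0])@M*6,1),np.round(np.array([-.22,-.93,.3])@M*6,1))"
```

```text
tcp [-0.135 -0.763  0.369] lean 24.7 az 76.9 J [ -88.8   51.2   71.7   -8.3 -134.2  120.2]
tool x,y,z
 [[ 0.6  -0.75 -0.27]
 [-0.79 -0.52 -0.32]
 [ 0.09  0.41 -0.91]]
[ 3.5  4.1 -2.5] [ 2.9  3.4 -4. ]
```

Emit:
jog_arm(moves=[[[2.9,3.4,-4.0],0,4.5],[[2.9,3.4,-3.9],0,4.5],[[3.0,3.5,-3.7],0,4.5],[[3.1,3.6,-3.5],0,4.5],[[3.2,3.8,-3.3],0,4.5],[[3.3,3.9,-3.1],0,4.5],[[3.4,4.0,-2.9],0,4.5],[[3.5,4.1,-2.7],0,4.5],[[3.6,4.2,-2.5],0,4.5],[[3.6,4.3,-2.3],0,4.5]])

```text
time_s: 28.35
tcp_pos: [-0.1908, -0.9084, 0.3114]
eef_rot: [-178.8, 3.9, -53.6]
contact_force: [-0.2, -0.5, 0.2]
gripper_width: 0.0449
gripper_force: 0.0
```

```bash
python3 -c "
from h import *
rep(); M=lean()[1]; print(np.round(np.array([-.23,-.97,0])@M*6,1),np.round(np.array([-.22,-.93,.3])@M*6,1))"
```

```text
tcp [-0.191 -0.908  0.311] lean 4.1 az 109.1 J [ -89.4   54.5   71.7    1.4 -111.   126.2]
tool x,y,z
 [[ 0.59 -0.8  -0.07]
 [-0.81 -0.59 -0.02]
 [-0.02  0.07 -1.  ]]
[ 3.9  4.6 -0.4] [ 3.6  4.3 -2.1]
```

Emit:
jog_arm(moves=[[[4.2,3.8,-1.8],0,4.5],[[4.2,3.8,-1.6],0,4.5],[[4.2,3.8,-1.3],0,4.5],[[4.2,3.8,-1.0],0,4.5],[[4.2,3.8,-0.8],0,4.5],[[4.2,3.8,-0.6],0,4.5],[[4.2,3.8,-0.4],0,4.5],[[4.2,3.8,-0.2],0,4.5],[[4.2,3.8,0],0,4.5],[[4.2,3.8,0.2],0,4.5]])

```text
time_s: 29.6
tcp_pos: [-0.1795, -1.0973, 0.2716]
eef_rot: [162.4, -10.1, -51.5]
contact_force: [0.4, -1.0, -0.5]
gripper_width: 0.0453
gripper_force: 0.0
```

```bash
python3 -c "
from h import *
rep(); M=lean()[1]; print(np.round(np.array([-.23,-.97,0])@M*6,1),np.round(np.array([-.22,-.93,.3])@M*6,1))"
```

```text
tcp [-0.18  -1.097  0.272] lean 20.2 az -112.6 J [-86.5  59.7  71.6   8.8 -83.7 123.8]
tool x,y,z
 [[ 0.61 -0.77  0.17]
 [-0.78 -0.55  0.3 ]
 [-0.13 -0.32 -0.94]]
[3.6 4.3 2. ] [3.8 4.6 0.3]
```

Emit:
jog_arm(moves=[[[5.0,3.2,0.1],0,4.5],[[5.0,3.2,0.2],0,4.5],[[5.0,3.2,0.4],0,4.5],[[5.0,3.2,0.6],0,4.5],[[5.0,3.2,0.8],0,4.5],[[5.0,3.2,1.0],0,4.5],[[5.0,3.2,1.2],0,4.5]])

```text
time_s: 30.48
tcp_pos: [-0.1135, -1.2207, 0.2964]
eef_rot: [148.0, -20.4, -46.5]
contact_force: [0.3, -0.1, -0.3]
gripper_width: 0.0447
gripper_force: 0.0
```

```bash
python3 -c "
from h import *
rep(); M=lean()[1]; print(np.round(np.array([-.23,-.97,0])@M*6,1),np.round(np.array([0.1,-.95,.3])@M*6,1))"
```

```text
tcp [-0.114 -1.221  0.296] lean 37.4 az -107.4 J [-82.   62.9  71.6  16.7 -65.  117.1]
tool x,y,z
 [[ 0.64 -0.68  0.35]
 [-0.74 -0.45  0.5 ]
 [-0.18 -0.58 -0.79]]
[3.1 3.6 3.6] [4.9 3.  1.8]
```

Emit:
jog_arm(moves=[[[4.9,3.0,1.8],0,4.5],[[4.9,3.0,1.8],0,4.5],[[-2,-2,-3],0,4.5],[[-2,-2,-3],0,4.5],[[0,0,0],-10,4.5],[[0,0,0],-10,4.5],[[0,0,0],-10,4.5],[[0,0,0],-8,4.5]])

```text
time_s: 31.48
tcp_pos: [-0.0866, -1.1936, 0.311]
eef_rot: [137.8, 1.7, -14.7]
contact_force: [-0.6, 0.2, 0.2]
gripper_width: 0.0448
gripper_force: 0.0
```

```bash
python3 -c "
from h import *
rep(); M=lean()[1]; dx=np.array([.973,-.23,0])@M; print(np.degrees(np.arctan2(dx[1],dx[0])))
a=lean()[0]
for b in ([.1,-.6,.5],[.4,-.1,.5],[.545,.30,.30]):
    d=(np.array(b)-a)@M*100; n=int(np.ceil(np.linalg.norm(d)/6.1)); print(n,np.round(d/n,2)); a=np.array(b)
"
```

```text
tcp [-0.087 -1.194  0.311] lean 42.3 az -106.6 J [-80.3  50.4  41.5  25.1 -44.7 144. ]
tool x,y,z
 [[ 0.97 -0.25 -0.03]
 [-0.17 -0.72  0.67]
 [-0.19 -0.64 -0.74]]
0.06672522284186015
11 [ 0.22 -3.02 -5.08]
10 [ 1.63 -4.11 -3.8 ]
8 [ 0.55 -5.59 -1.72]
```

Emit:
jog_arm(moves=[[[0.22,-3.02,-5.08],0,4.5],[[0.22,-3.02,-5.08],0,4.5],[[0.22,-3.02,-5.08],0,4.5],[[0.22,-3.02,-5.08],0,4.5],[[0.22,-3.02,-5.08],0,4.5],[[0.22,-3.02,-5.08],0,4.5],[[0.22,-3.02,-5.08],0,4.5],[[0.22,-3.02,-5.08],0,4.5],[[0.22,-3.02,-5.08],0,4.5],[[0.22,-3.02,-5.08],0,4.5],[[0.22,-3.02,-5.08],0,4.5]])

```text
time_s: 32.85
tcp_pos: [0.1025, -0.5991, 0.5022]
eef_rot: [137.7, 1.4, -15.0]
contact_force: [1.6, 1.4, 0.3]
gripper_width: 0.0447
gripper_force: 0.0
```

```bash
python3 -c "
from h import *
rep(); M=lean()[1]
a=lean()[0]
for b in ([.4,-.1,.5],[.545,.30,.30]):
    d=(np.array(b)-a)@M*100; n=int(np.ceil(np.linalg.norm(d)/6.1)); print(n,np.round(d/n,2)); a=np.array(b)
"
```

```text
tcp [ 0.103 -0.599  0.502] lean 42.3 az -106.5 J [-43.5 -10.7 -27.7  44.2 -59.4 100.3]
tool x,y,z
 [[ 0.97 -0.26 -0.02]
 [-0.18 -0.72  0.67]
 [-0.19 -0.65 -0.74]]
10 [ 1.58 -4.12 -3.77]
8 [ 0.52 -5.59 -1.72]
```

Emit:
jog_arm(moves=[[[1.58,-4.12,-3.77],0,4.5],[[1.58,-4.12,-3.77],0,4.5],[[1.58,-4.12,-3.77],0,4.5],[[1.58,-4.12,-3.77],0,4.5],[[1.58,-4.12,-3.77],0,4.5],[[1.58,-4.12,-3.77],0,4.5],[[1.58,-4.12,-3.77],0,4.5],[[1.58,-4.12,-3.77],0,4.5],[[1.58,-4.12,-3.77],0,4.5],[[1.58,-4.12,-3.77],0,4.5]])

```text
time_s: 34.1
tcp_pos: [0.4009, -0.1003, 0.4995]
eef_rot: [137.9, 1.4, -14.9]
contact_force: [1.0, -0.6, 0.4]
gripper_width: 0.0449
gripper_force: 0.0
```

Emit:
jog_arm(moves=[[[0.52,-5.59,-1.72],0,4.5],[[0.52,-5.59,-1.72],0,4.5],[[0.52,-5.59,-1.72],0,4.5],[[0.52,-5.59,-1.72],0,4.5],[[0.52,-5.59,-1.72],0,4.5],[[0.52,-5.59,-1.72],0,4.5],[[0.52,-5.59,-1.72],0,4.5],[[0.52,-5.59,-1.72],0,4.5],[[0,0,0],0,4.5]])

```text
time_s: 35.22
tcp_pos: [0.5453, 0.3003, 0.294]
eef_rot: [137.5, 1.7, -14.9]
contact_force: [-0.0, 0.0, 0.1]
gripper_width: 0.0453
gripper_force: 0.0
```

Run:
```python
from h import *
rep(); p,M,l,a,s=lean()
c=capture("wrist"); cv2.imwrite("pics/w2.png",np.array(c["pixels"]))
T=np.eye(4);T[:3,:3]=M;T[:3,3]=p; T=T@np.array(c["hand_eye"])
Rz=R.from_euler("z",-13.3,degrees=True).as_matrix()
for q in list(RIM)+[np.array([.036,0,.136]),np.array([-.036,0,.136])]: print(np.round(proj(c,Rz@q+[.526,.206,.006],T)))
```

```text
tcp [0.545 0.3   0.294] lean 42.6 az -106.7 J [  54.5   35.8   16.1   13.5 -110.7   21.4]
tool x,y,z
 [[ 0.97 -0.26 -0.03]
 [-0.17 -0.72  0.68]
 [-0.19 -0.65 -0.74]]
[143. 166.]
[158. 262.]
[319. 223.]
[319. 155.]
[282. 174.]
[284. 244.]
```

View pics/w2.png

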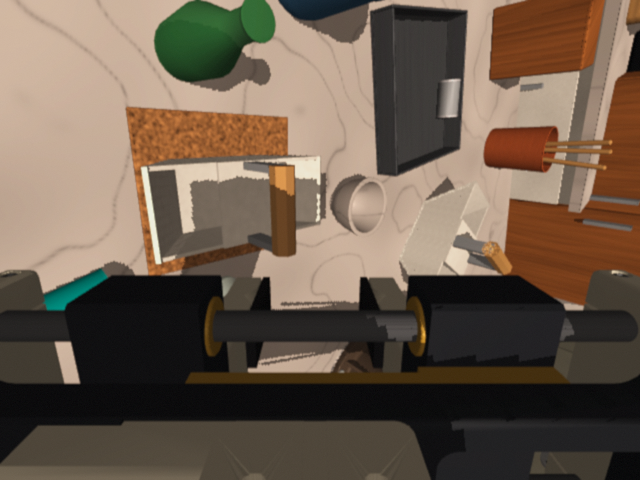

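The caddy stands upright on the mat: bar at about (283,210), rim corners within 2 px of prediction, tin in the tray at (450,98). I grip it leaning towards the other end.

```bash
python3 -c "
from h import *
d=to([.523,.196,.130]); print(d)
M=lean()[1]; dx=np.array([.973,-.230,0])@M; print(np.degrees(np.arctan2(dx[1],dx[0])))"
```

```text
[ 1.  -3.5 19.4]
-0.14305268197687093
```

Emit:
jog_arm(moves=[[[0.5,-1.8,3.0],0,4.5],[[0.5,-1.7,3.0],0,4.5],[[0,0,3.4],0,4.5],[[0,0,3.4],0,4.5],[[0,0,3.4],0,4.5],[[0,0,3.2],0,4.5],[[0,0,0],0,4.5]])

```text
time_s: 36.15
tcp_pos: [0.5226, 0.1929, 0.1329]
eef_rot: [137.8, 1.5, -15.1]
contact_force: [0.9, 0.3, 1.4]
gripper_width: 0.0454
gripper_force: 0.0
```

```bash
python3 -c "
from h import *
rep(); print(to([.523,.196,.130]))"
```

```text
tcp [0.523 0.193 0.133] lean 42.2 az -106.7 J [ 50.7  34.7  -8.4  14.9 -87.   18.5]
tool x,y,z
 [[ 0.97 -0.26 -0.03]
 [-0.18 -0.72  0.67]
 [-0.19 -0.64 -0.74]]
[-0.  -0.4  0. ]
```

Emit:
jog_arm(moves=[[[0,-0.4,0],0,4.5],[[0,0,0],0,2.0],[[0,0,0],0,2.0],[[0,0,0],0,2.0],[[0,0,0],0,2.0]], newtons=60)

```text
time_s: 36.78
tcp_pos: [0.5239, 0.1968, 0.1317]
eef_rot: [137.6, 1.4, -15.0]
contact_force: [-2.1, -4.0, 8.6]
gripper_width: 0.0233
gripper_force: 60.0
```

Emit:
jog_arm(moves=[[[0,1.0,-1.1],0,2.0],[[0,2.7,-3.0],0,2.0],[[0,2.7,-3.0],0,2.0],[[0,2.7,-3.0],0,2.0],[[0,0,0],0,2.0]])

```text
time_s: 37.4
tcp_pos: [0.5286, 0.1989, 0.2682]
eef_rot: [138.2, 1.3, -15.0]
contact_force: [-0.1, -0.1, -6.2]
gripper_width: 0.0235
gripper_force: 60.0
```

```bash
python3 -c "
from h import *
rep(); M=lean()[1]; print(np.round(np.array([.573-.523,-.238-.196,0])@M*100/12,2))"
```

```text
tcp [0.529 0.199 0.268] lean 41.8 az -106.4 J [  50.7   28.7    0.3   15.3 -100.7   22.3]
tool x,y,z
 [[ 0.97 -0.26 -0.02]
 [-0.18 -0.72  0.67]
 [-0.19 -0.64 -0.75]]
[1.34 2.54 2.23]
```

```bash
python3 -c "
from h import *
d=to([.578,-.202,.27]);print(d,d/11)"
```

```text
[15.1 28.3 24.6] [1.37272727 2.57272727 2.23636364]
```

Emit:
jog_arm(moves=[[[0.7,1.29,1.12],0,2.0],[[1.37,2.57,2.24],0,2.0],[[1.37,2.57,2.24],0,2.0],[[1.37,2.57,2.24],0,2.0],[[1.37,2.57,2.24],0,2.0],[[1.37,2.57,2.24],0,2.0],[[1.37,2.57,2.24],0,2.0],[[1.37,2.57,2.24],0,2.0],[[1.37,2.57,2.24],0,2.0],[[1.37,2.57,2.24],0,2.0],[[1.37,2.57,2.24],0,2.0],[[0.7,1.29,1.12],0,2.0]])

```text
time_s: 38.9
tcp_pos: [0.5746, -0.2059, 0.2674]
eef_rot: [137.8, 1.7, -15.1]
contact_force: [-0.3, -0.2, -6.2]
gripper_width: 0.0231
gripper_force: 60.0
```

```bash
python3 -c "
from h import *
rep();print(to([.578,-.202,.195]))"
```

```text
tcp [ 0.575 -0.206  0.267] lean 42.3 az -107.0 J [ 17.4  20.1 -20.2  34.4 -79.1  42.4]
tool x,y,z
 [[ 0.96 -0.26 -0.03]
 [-0.17 -0.72  0.67]
 [-0.2  -0.64 -0.74]]
[ 0.4 -5.2  5. ]
```

Emit:
jog_arm(moves=[[[0.2,-2.6,2.5],0,2.0],[[0.2,-2.6,2.5],0,2.0],[[0,0,0],10,2.0],[[0,0,0],10,2.0],[[0,0,0],10,2.0],[[0,0,0],10,2.0],[[0,0,0],10,2.0],[[0,0,0],10,2.0],[[0,0,0],10,2.0],[[0,0,0],10,2.0],[[0,0,0],10,2.0]])

```text
time_s: 40.28
tcp_pos: [0.5789, -0.1996, 0.1958]
eef_rot: [178.2, -42.2, -104.0]
contact_force: [0.2, 0.3, -6.4]
gripper_width: 0.0233
gripper_force: 60.0
```

Emit:
jog_arm(moves=[[[0,0,0],10,2.0],[[0,0,0],10,2.0],[[0,0,0],10,2.0],[[0,0,0],10,2.0],[[0,0,0],10,2.0],[[0,0,0],10,2.0],[[0,0,0],10,2.0],[[0,0,0],10,2.0],[[0,0,0],5,2.0],[[0,0,0],0,2.0],[[0,0,0],0,2.0]])

```text
time_s: 41.65
tcp_pos: [0.5795, -0.1996, 0.1968]
eef_rot: [-138.0, -4.9, 168.8]
contact_force: [0.9, 0.3, -3.7]
gripper_width: 0.0234
gripper_force: 60.0
```

```bash
python3 -c "
from h import *
rep(); s=get_state(); print(s['contact_force'],s['gripper_width'])
c=capture('scene'); cv2.imwrite('pics/s6.png',np.array(c['pixels'])[80:400,60:500])
for n in ('scene','top'):
  c=capture(n)
  for r in regions_of(c,'tin1')[:4]: print(n,r['confidence'],r['pixel'],atz(c,r['pixel'],.03))"
```

```text
tcp [ 0.579 -0.2    0.197] lean 42.2 az -106.7 J [  17.6   23.9  -24.5   35.6  -72.4 -137.5]
tool x,y,z
 [[-0.98  0.19  0.09]
 [ 0.09  0.74 -0.67]
 [-0.19 -0.64 -0.74]]
[ 0.90379213  0.34846104 -3.73528699] 0.023421718921353578
scene 0.72 [168.6, 216.3] [ 0.56996706 -0.34646132  0.03      ]
scene 0.64 [486.4, 315.4] [0.48654616 0.39268551 0.03      ]
scene 0.55 [231.7, 251.1] [ 0.58673005 -0.16040364  0.03      ]
top 0.88 [404.4, 206.5] [ 0.57446954 -0.16072437  0.03      ]
top 0.55 [161.8, 254.8] [0.47951408 0.39401456 0.03      ]
```

View pics/s6.png

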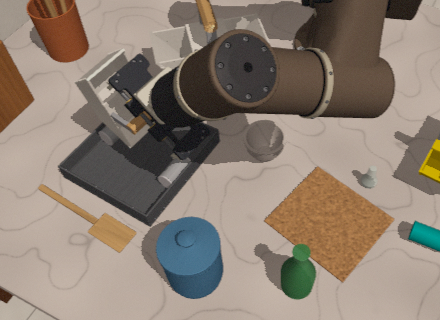

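Both tins are in the tray, at about (0.570,-0.347) and (0.580,-0.160), and the weight is now about 4 N, so the caddy is empty. I turn it back and return it to the mat.

Emit:
jog_arm(moves=[[[0.5,-4.0,-4.4],0,2.0],[[0,0,0],-10.5,2.0],[[0,0,0],-10.5,2.0],[[0,0,0],-10.5,2.0],[[0,0,0],-10.5,2.0],[[0,0,0],-10.5,2.0],[[0,0,0],-10.5,2.0],[[0,0,0],-10.5,2.0],[[0,0,0],-10.5,2.0],[[0,0,0],-10.5,2.0],[[0,0,0],-10.5,2.0],[[0,0,0],-10,2.0]])

```text
time_s: 43.4
tcp_pos: [0.5793, -0.1999, 0.2568]
eef_rot: [153.9, -34.5, -65.9]
contact_force: [0.4, 0.2, -4.2]
gripper_width: 0.0233
gripper_force: 60.0
```

Emit:
jog_arm(moves=[[[0,0,0],-10,2.0],[[0,0,0],-10,2.0],[[0,0,0],-10,2.0],[[0,0,0],-10,2.0],[[0,0,0],-10,2.0],[[0,0,0],-10,2.0],[[0,0,0],0,2.0]])

```text
time_s: 44.28
tcp_pos: [0.5794, -0.1999, 0.2569]
eef_rot: [137.8, 1.5, -15.1]
contact_force: [0.5, 0.8, -5.4]
gripper_width: 0.0233
gripper_force: 60.0
```

```bash
python3 -c "
from h import *
rep(); M=lean()[1]; dx=np.array([.967,-.255,-.025])@M; print(np.degrees(np.arctan2(dx[1],dx[0])))
d=to([.523,.194,.26]);print(d,d/11); print(np.array([0,0,-12.3])@M)"
```

```text
tcp [ 0.579 -0.2    0.257] lean 42.2 az -106.7 J [ 17.8  20.9 -20.4  34.5 -78.3  41.4]
tool x,y,z
 [[ 0.97 -0.26 -0.03]
 [-0.18 -0.72  0.67]
 [-0.19 -0.64 -0.74]]
-0.20483103071227943
[-15.7 -27.1 -24.5] [-1.42727273 -2.46363636 -2.22727273]
[ 0.31159934 -8.26355379  9.1053053 ]
```

Emit:
jog_arm(moves=[[[-0.7,-1.25,-1.1],0,2.0],[[-1.43,-2.46,-2.23],0,2.0],[[-1.43,-2.46,-2.23],0,2.0],[[-1.43,-2.46,-2.23],0,2.0],[[-1.43,-2.46,-2.23],0,2.0],[[-1.43,-2.46,-2.23],0,2.0],[[-1.43,-2.46,-2.23],0,2.0],[[-1.43,-2.46,-2.23],0,2.0],[[-1.43,-2.46,-2.23],0,2.0],[[-1.43,-2.46,-2.23],0,2.0],[[-1.43,-2.46,-2.23],0,2.0],[[-0.7,-1.25,-1.1],0,2.0]])

```text
time_s: 45.78
tcp_pos: [0.5223, 0.1962, 0.2601]
eef_rot: [137.8, 1.4, -15.0]
contact_force: [-0.3, -0.0, -4.9]
gripper_width: 0.0228
gripper_force: 60.0
```

Emit:
jog_arm(moves=[[[0.07,-1.9,2.1],0,2.0],[[0.07,-1.9,2.1],0,2.0],[[0.07,-1.9,2.1],0,2.0],[[0.05,-1.4,1.5],0,2.0],[[0.03,-0.8,0.9],0,2.0],[[0,0,0],0,2.0]])

```text
time_s: 46.52
tcp_pos: [0.5225, 0.1936, 0.1424]
eef_rot: [137.7, 1.5, -15.0]
contact_force: [0.3, 0.1, -2.9]
gripper_width: 0.0234
gripper_force: 60.0
```

Emit:
jog_arm(moves=[[[0,-0.27,0.3],0,2.0],[[0,0,0],0,2.0]])

```text
time_s: 46.78
tcp_pos: [0.5226, 0.1939, 0.1391]
eef_rot: [137.8, 1.4, -15.0]
contact_force: [-0.9, 0.1, -5.4]
gripper_width: 0.0232
gripper_force: 60.0
```

Emit:
jog_arm(moves=[[[0,-0.2,0.22],0,2.0],[[0,0,0],0,2.0]])

```text
time_s: 47.02
tcp_pos: [0.5224, 0.1938, 0.1357]
eef_rot: [137.8, 1.5, -15.0]
contact_force: [0.4, 0.5, -4.3]
gripper_width: 0.023
gripper_force: 60.0
```

Emit:
jog_arm(moves=[[[0,-0.14,0.15],0,2.0],[[0,0,0],0,2.0]])

```text
time_s: 47.28
tcp_pos: [0.5223, 0.1938, 0.1336]
eef_rot: [137.8, 1.5, -15.0]
contact_force: [-0.1, -0.6, -3.9]
gripper_width: 0.0232
gripper_force: 60.0
```

Emit:
jog_arm(moves=[[[0,-0.14,0.15],0,2.0],[[0,0,0],0,2.0]])

```text
time_s: 47.52
tcp_pos: [0.5226, 0.1941, 0.1321]
eef_rot: [137.8, 1.4, -15.0]
contact_force: [1.4, 1.5, -0.3]
gripper_width: 0.0232
gripper_force: 60.0
```

Emit:
jog_arm(moves=[[[0,-0.1,0.11],0,2.0],[[0,0,0],0,2.0]])

```text
time_s: 47.78
tcp_pos: [0.5228, 0.1944, 0.1319]
eef_rot: [137.8, 1.4, -15.0]
contact_force: [-1.4, 3.5, 7.9]
gripper_width: 0.0235
gripper_force: 60.0
```

It is down on the mat. I open the fingers and retreat.

Emit:
jog_arm(moves=[[[0,0,0],0,4.5],[[0,0,0],0,4.5],[[0,0,0],0,4.5],[[0,0,0],0,4.5],[[0,0,-2],0,4.5],[[0,0,-4],0,4.5],[[0,0,-6],0,4.5],[[0,0,-6],0,4.5],[[0,0,0],0,4.5]])

```text
time_s: 48.9
tcp_pos: [0.5584, 0.3128, 0.266]
eef_rot: [138.1, 1.3, -14.9]
contact_force: [0.5, 0.0, -0.9]
gripper_width: 0.0447
gripper_force: 0.0
```

Run:
```python
from h import *
rep(); p,M,l,a,s=lean()
c=capture("wrist"); T=np.eye(4);T[:3,:3]=M;T[:3,3]=p; T=T@np.array(c["hand_eye"])
Rz=R.from_euler("z",-13.3,degrees=True).as_matrix()
for q in RIM: print(np.round(proj(c,Rz@q+[.526,.206,.006],T)))
cv2.imwrite("pics/w3.png",np.array(c["pixels"]))
```

```text
tcp [0.558 0.313 0.266] lean 41.9 az -106.3 J [  54.3   37.9   16.7   13.6 -108.5   21. ]
tool x,y,z
 [[ 0.97 -0.26 -0.02]
 [-0.18 -0.72  0.67]
 [-0.19 -0.64 -0.74]]
[177. 180.]
[189. 277.]
[344. 233.]
[345. 164.]
```

View pics/w3.png

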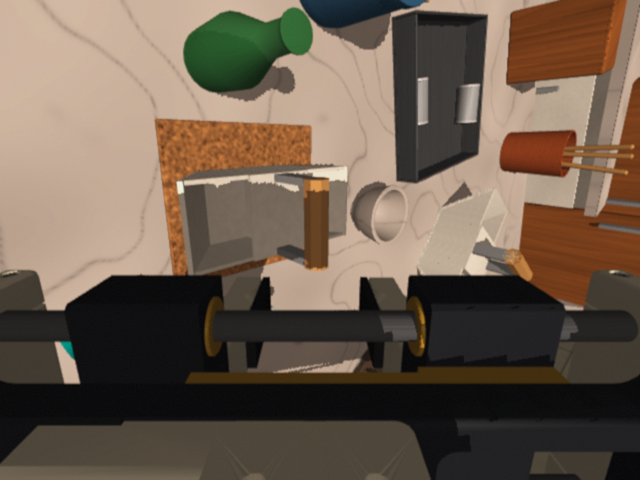

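The caddy is upright on the mat: corners (178,182), (345,168) and (346,235) are within about 4 px of prediction. Both tins lie in the tray at (422,100) and (467,103), and the arm is clear, so I hand in.

```bash
python3 -c "
from plant import close_job
print(close_job())"
```

```text
the job is handed in; nothing more can be done
None
```

Both tins are in the tray, the empty caddy stands upright and released on its cork mat, and the job was handed in at about 49 s of the 72 s allowed; no verdict was shown.

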